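# Put the salt vial back in dry storage and latch the door

### The arm

A 6-joint arm with a two-finger parallel gripper is mounted at the origin on a cart in front of the work surface, level with it; the furniture and walls round the work are solid. World frame = base frame: x ahead of the robot, y to its left, z up, the work surface at z = 0. Lengths are in m, angles in rad, forces in N, time in s.
With the tool pointing down it reaches from about 0.3 to 0.95 m from the base axis. Payload 3.1 kg.
Tool frame: the origin (TCP) lies at the very end of the fingers, on their centre line; the grasp point (between the pads) lies 19 mm behind it (robot.tcp_to_grasp is the distance from the TCP to the grasp point, in m); z points along the fingers, x is the direction in which the jaws open and shut, and the axes are right-handed (so a half turn about z gives the same grasp; the last joint's range is limited). The gripper opens to 85 mm and grips with 20 to 120 N. Pads are 22 mm wide; open, the fingers measure 114 mm over their backs; the gripper's body (76 mm by 85 mm) begins 54 mm behind the grasp point. The pads swing forward as they close: fully open they stand 13 mm farther back than shut.
Start: joints at [1.156, 0.308, 1.634, -0, 1.2, -0.07], TCP at [0.211, 0.588, 0.231] pointing down, gripper open.
Joint ranges: [-3.06, 3.06], [-0.79, 1.96], [0.05, 2.63], [-1.19, 4.34], [0.05, 2.64], [-2.94, 2.94]. Speed limits (rad/s): [2.79, 2.79, 3.14, 3.14, 3.14, 3.14].

### API

Orientations are given as a 3x3 rotation matrix whose columns are the frame's x, y, z axes.
In Python, from plant import robot gives the robot as it stands. Calls block until the motion is done:
- robot.move_ptp(position, orientation): joint-space move of the TCP to a pose.
- robot.servo_line(position, orientation=None, velocity=0.15, threshold=None): straight line of the TCP; orientation=None keeps the orientation; velocity is the mean speed in m/s. With threshold (N) it stops when the force on the tool has changed by that much, and returns True; else False.
- robot.goto_joints(angles): joint-space move.
- robot.gripper_to(opening, grip_force=None): finger opening in m; grip_force is the grip in N (None keeps the last); returns when the fingers have stopped.
- robot.dwell(seconds).
- robot.ik(position, orientation): joint angles nearest the present ones, or None.
- robot.state(): the state.
- robot.read_camera(name): name is "side" or "top" or "wrist"; returns (picture, depth): 480x640x3 uint8, blue, green, red; 480x640 float32, m along the optical axis (not along the pixel's ray), 0 where there is no reading.
- robot.camera_model(name): a dict with "mtx" (3x3 intrinsics, pixels), "R" (3x3) and "t" (3): a world point X has camera coordinates R X + t. Camera axes: x right, y down, z forward; pixel columns grow to the right and rows downward; lengths in m; the calibration is good to about 2 mm. The wrist camera is an equidistant fisheye: a pixel r from the principal point sees the ray r / f radians off the axis. A picture is of the moment at which its call begins: read the wrist's pose just before it. camera_model takes no time and is no camera call; for the wrist camera it gives the pose at the moment of the call.
A pose or a line that the arm cannot do raises robot.Unreachable and nothing moves.
- robot.close_job(): hands the job in, once; it reports no verdict.
Trained networks look in the newest picture that a camera, given by its name, has taken for a name from the list of things; names that differ only in an ending like _2 or _b are one class to them, and where a whole thing is asked for, a point or a joint stands for the part that bears it (a point fixed in the world has none). Each returns a list of dicts, best first, with "conf" (0 to 1); they miss things now and then, are a little off and sometimes report something else, mostly with a low value. They report only what shows in the picture. A call takes as long as a camera call. They do not tell look-alikes from the thing itself.
- robot.recognise(camera, target): "box" ([centre column, centre row, width, height] as shares, 0 to 1, of the picture: columns of its width, rows of its height, round what is visible of it).
- robot.outline_of(camera, target): "region" (480x640 bool, what is visible of it) and "box" ([centre column, centre row, width, height] as shares, 0 to 1, of the picture: columns of its width, rows of its height, round what is visible of it).
- robot.landmark_of(camera, target): "centre" ([row, column] as shares, 0 to 1, of the picture: columns of its width, rows of its height: a listed point, or the origin of a listed thing).
The state is a dict: "clock": time; "qpos": joint angles; "qvel": joint speeds; "effort": joint torques, N m; "eef_pos": TCP position; "tcp_rot": TCP orientation; "contact_force": force on the tool from outside, world axes, zero at the start; "wrist_torque": the same for the moment, N m; "width": finger opening in m.
Only numpy, scipy, OpenCV 4.12 (cv2) and the standard library are available. Lean on these libraries where they do the work, as an engineer would, in place of code of your own. Each camera call takes 0.05 s, during which the arm holds its last target. There are 200 camera calls.

### The job

Put the salt vial back into the dry-storage cabinet: stand it in the empty right-hand well of the pulled-out shelf, slide the shelf fully home, then ease the door shut until its sprung latch snaps in behind the strike and holds. Don't slam the door or press on it with more than 15 N, and don't upset the other glassware and bottles.

Things in the scene. Friction and masses are not known exactly. Their poses are not given: they have to be found in the camera images.
- cabinet: White bench desiccator cabinet, fixed, 200 mm deep (x), 260 wide (y), 150 high, open in front. Origin: centre of its underside, on the worktop; x points front to back, y to the left as seen from the robot, z up. Front face at x = -100; opening 210 wide, from 18 to 135 high. Door hinged at the left front edge. A steel strike on the right side wall, 43 to 77 high, reaches forward to x = -126 to -142.
- salt_vial: Glass vial of grey salt with a wide white screw cap, 51 mm diameter, 97 tall, about 0.12 kg, standing on the worktop. Origin: centre of its underside. Body 50 wide from 0 to 80 high, cap 46 wide above that.
- reagent_bottle: White plastic bottle with a ribbed cap, 46 mm diameter, 90 tall, standing loose in the shelf's left-hand well; it stays there. Origin: centre of its underside.
- well (a point): Centre of the floor of the empty right-hand well in the shelf: round recess 58 mm wide, 8 deep, floor 26 above the worktop, shelf's upper face 34. The vial stands in it with its origin on this point. Moves with the shelf; axes as the cabinet's.
- shelf_rail (a point): Middle of the top bar of the shelf's front wire rail: bar 8 mm thick, 170 long along the cabinet's y, 118 above the worktop, 80 in front of the wells' centres. Push it towards the back to slide the shelf in. With the shelf home its front side still stands 4 in front of the cabinet's front face, so a tool pointing down can push it all the way.
- shelf (a joint): Shelf slide (m): 0 = fully home (hard stop), 0.155 = fully out. Runs along the cabinet's x with 1 to 2 N of friction and stays where it is left.
- door (a joint): Door hinge angle (rad): 0 = nominally shut, parallel to the cabinet's front; grows to 1.9 as the free edge swings towards the robot and on to the left. Stiffly damped, stays where it is left. The strike is adjustable, so the angle at which the latched door rests differs by up to 0.033 either way.
- door_hinge (a point): On the upright hinge axis, in the middle of the door's 17 mm thickness, level with its top edge (148 mm above the worktop). The door reaches 245 from the axis to its free edge, and from 14 to 148 high; shut, it runs from here along the cabinet's -y.
- door_push (a point): Point on the door's flat outer face, 205 mm from the hinge axis, 120 above the worktop: a good place to push. Frame turns with the door; its -x points out of the outer face. The dark latch case lower down (44 to 76 high, last 34 before the free edge) stands out 16.
- latch (a joint): Travel of the brass latch bolt (m): 0 = sprung out, 9 mm beyond the door's edge; up to 0.0085 pushed in. Its bevel faces the cabinet.
- bolt_tip (a point): Tip of the latch bolt, on the door's free edge, 60 mm above the worktop. Over the last 15 mm of its way the bolt rides over the strike's lip and is pushed in by 6, then springs out behind it. Bolt and a sprung rubber-tipped buffer take up to 8 to 11 N at the push point; after the snap only 1 mm remains to a hard stop. Where it snaps varies by 8 mm either way and cannot be read beforehand: feel for it.
- tall_bottle: White plastic reagent bottle with a ribbed white cap, 46 mm diameter, 98 tall, on the worktop. Origin: centre of its underside. Leave alone.
- small_beaker: Small glass beaker with a glass rod in it, 50 x 58 mm, 92 tall, on the worktop. Origin: centre of its underside. Leave alone.
- flask: Conical glass flask, 104 mm diameter, 176 tall, on the worktop at the left. Origin: centre of its underside. Leave alone.
There are look-alikes about, which are no part of the job. Leave any pink, purple or red look-alike of the salt_vial alone.

How it is judged:
On the way, in this order (a step that is already met when the one before it is completed fails the run):
1. the vial stands upright in the right-hand well of the pulled-out shelf, let go (horizontal distance between salt_vial and well below 0.008 m and z of salt_vial in the frame of well between -0.004 and 0.004 m and angle between salt_vial's own z axis and vertical below 0.12 rad and contact force between the arm and salt_vial below 0.1 N and value of joint shelf above 0.1 m), for 0.2 s.
2. the shelf is fully home with the vial standing in its well (horizontal distance between salt_vial and well below 0.008 m and z of salt_vial in the frame of well between -0.004 and 0.004 m and angle between salt_vial's own z axis and vertical below 0.12 rad and value of joint shelf below 0.006 m), for 0.2 s.
3. the door is shut and the latch bolt has sprung out behind the strike (value of joint door below 0.039 rad and value of joint latch below 0.0012 m and value of joint shelf below 0.006 m), for 0.2 s.
At the end, for the whole second after the job is handed in: The vial stands upright (within 0.12 rad) in the right-hand well (within 8 mm of its centre, on its floor within 4 mm); the shelf is home within 6 mm; the door is shut (below 0.039 rad) with the latch bolt sprung out to within 1.2 mm, so the strike holds it; all at rest and the door let go (all of step 3 and horizontal distance between salt_vial and well below 0.008 m and z of salt_vial in the frame of well between -0.004 and 0.004 m and angle between salt_vial's own z axis and vertical below 0.12 rad and contact force between the arm and door below 0.1 N and linear speed of salt_vial below 0.02 m/s and velocity of joint door between -0.05 and 0.05 rad/s); the robot touches nothing.
It fails at once if the robot pressed on the door with more than 15 N (contact force between the arm and door above 15 N).
It fails at once if the door was slammed: it closed faster than 1 rad/s (about 0.2 m/s at its edge) over the last 0.3 rad before the latch (value of joint door between 0.06 and 0.36 rad and velocity of joint door below -1 rad/s).
It fails at once if the salt vial was tipped by more than 0.6 rad (angle between salt_vial's own z axis and vertical above 0.6 rad).
It fails at once if the bottle on the shelf was tipped or lifted out (angle between reagent_bottle's own z axis and vertical above 0.3 rad or height (world z) of reagent_bottle above 0.04 m).
It fails at once if a bystander (tall bottle, small beaker or flask) was moved more than 20 mm (distance of any of tall_bottle, small_beaker, flask from where it was at the start of the episode above 0.02 m).
It also fails if it takes over 66 s, if anything falls off the work surface, if the arm or the gripper's body presses on something with over 40 N, if the wrist force passes 120 N, or if a joint passes its speed limit or range.

## Working session

There is one attempt and no reset: what is moved stays moved. The work goes in short steps, each a Python script; the robot and the scene stay as the last script left them, time stands still between calls to the robot, and variables do not carry over. Pictures are saved under pics/ and viewed, about 8 in all and at most 12, crops included, and the job is handed in when it is done.

```bash
ls; mkdir -p pics; cat > h.py <<'E'
import numpy as np, cv2
from plant import robot
def pix2w(cam,u,v,d=None,z=None,m=None):
    m=m or robot.camera_model(cam);K=np.array(m["mtx"]);R=np.array(m["R"]);t=np.array(m["t"])
    x=(u-K[0,2])/K[0,0];y=(v-K[1,2])/K[1,1]
    if cam=="wrist":
        r=np.hypot(x,y);ray=np.array([x/r*np.sin(r),y/r*np.sin(r),np.cos(r)]) if r>0 else np.array([0,0,1.])
    else: ray=np.array([x,y,1.])
    c=-R.T@t; w=R.T@ray
    if d is not None: return c+w*d/ray[2]
    return c+w*(z-c[2])/w[2]
E
python3 - <<'E'
from h import *
for c in ["top","side"]:
    p,d=robot.read_camera(c); cv2.imwrite(f"pics/{c}0.png",p); np.save(f"{c}0.npy",d)
    m=robot.camera_model(c);print(c,-np.array(m["R"]).T@m["t"],np.array(m["mtx"])[0])
    for n in ["salt_vial","reagent_bottle","well","shelf_rail","door_hinge","door_push","bolt_tip","tall_bottle","small_beaker","flask","cabinet"]:
        for r in robot.landmark_of(c,n)[:3]:
            v,u=r["centre"][0]*480,r["centre"][1]*640
            z={"well":.026,"shelf_rail":.118,"door_hinge":.148,"door_push":.12,"bolt_tip":.06}.get(n,0)
            print(c,n,round(r["conf"],2),round(u),round(v),pix2w(c,u,v,z=z).round(3))
print(robot.state()["clock"],robot.tcp_to_grasp)
E
```

```text
pics
top [ 0.40098974 -0.14598887  1.78547702] [539.49100396   0.         323.27843636]
top salt_vial 0.67 428 276 [ 0.526 -0.412  0.   ]
top salt_vial 0.66 449 304 [ 0.435 -0.478  0.   ]
top salt_vial 0.66 467 279 [ 0.513 -0.538  0.   ]
top reagent_bottle 0.58 291 255 [0.603 0.039 0.   ]
top well 0.9 326 253 [ 0.603 -0.078  0.026]
top shelf_rail 0.76 307 275 [ 0.525 -0.023  0.118]
top door_hinge 0.65 191 264 [0.565 0.332 0.148]
top door_push 0.8 252 293 [0.473 0.147 0.12 ]
top tall_bottle 0.69 412 298 [ 0.453 -0.358  0.   ]
top small_beaker 0.5 371 296 [ 0.461 -0.223  0.   ]
top flask 0.84 191 264 [0.577 0.375 0.   ]
side [-0.64364137 -0.47303629  0.8768883 ] [515.2337965    0.         319.08478707]
side salt_vial 0.87 409 291 [ 0.578 -0.324  0.   ]
side salt_vial 0.79 441 306 [ 0.533 -0.419  0.   ]
side salt_vial 0.72 457 329 [ 0.447 -0.471  0.   ]
side reagent_bottle 0.85 297 259 [0.649 0.046 0.   ]
side reagent_bottle 0.49 283 214 [0.931 0.203 0.   ]
side well 0.92 327 268 [ 0.591 -0.075  0.026]
side shelf_rail 0.64 302 248 [ 0.538 -0.017  0.118]
side door_hinge 0.69 283 213 [0.675 0.094 0.148]
side door_push 0.69 239 250 [0.472 0.151 0.12 ]
side bolt_tip 0.64 366 311 [ 0.378 -0.245  0.06 ]
side tall_bottle 0.63 412 324 [ 0.434 -0.356  0.   ]
side small_beaker 0.73 367 310 [ 0.458 -0.231  0.   ]
side flask 0.64 195 257 [0.569 0.366 0.   ]
side cabinet 0.95 338 242 [ 0.788 -0.052  0.   ]
side cabinet 0.67 302 249 [0.712 0.05  0.   ]
1.2 0.0187
```

```bash
python3 - <<'E'
import cv2,numpy as np
a=cv2.imread("pics/side0.png")[170:370,140:540]; cv2.imwrite("pics/s1.png",cv2.resize(a,(800,400),interpolation=2))
a=cv2.imread("pics/top0.png")[170:350,160:500]; cv2.imwrite("pics/t1.png",cv2.resize(a,(800,424),interpolation=2))
E
```

```text
(no output)
```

View pics/s1.png

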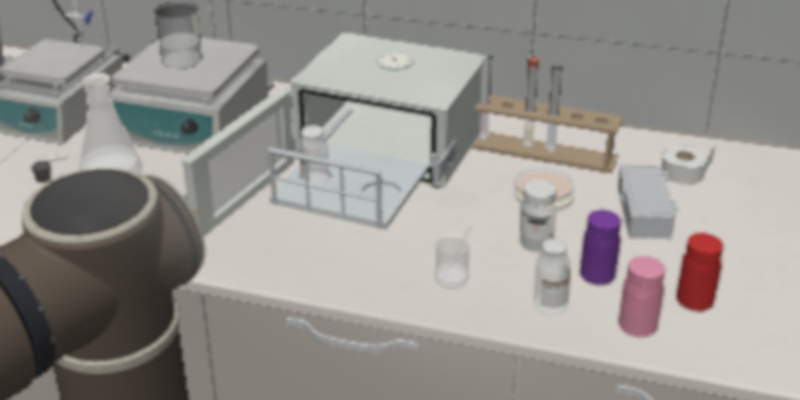

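View pics/t1.png

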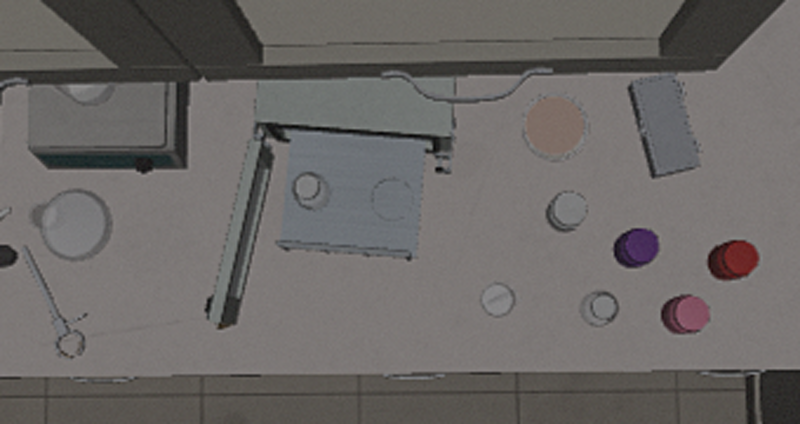

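The side crop shows the candidates: vial-like white bottles at full-frame (409,278) with a wide cap and grey content, and (416,308) with a narrow ribbed cap and label. The purple (440,294), pink (460,318) and red (489,306) ones are look-alikes. The description fits (409,278), which is top (401,259). The shelf is out, the right well is empty at top (326,253), and the door is open to the left.

```bash
cat >> h.py <<'E'
def cloud(cam,d,m=None):
    m=m or robot.camera_model(cam);K=np.array(m["mtx"]);R=np.array(m["R"]);t=np.array(m["t"])
    v,u=np.mgrid[0:480,0:640]; x=(u-K[0,2])/K[0,0];y=(v-K[1,2])/K[1,1]
    if cam=="wrist":
        r=np.hypot(x,y)+1e-9; k=np.tan(np.minimum(r,1.5))/r; x=x*k;y=y*k
    P=np.stack([x*d,y*d,d],-1)-t
    W=P@R; W[d<=0]=np.nan
    return W
E
python3 - <<'E'
from h import *
cs={c:cloud(c,np.load(c+"0.npy")) for c in ["top","side"]}
def sel(c,x,y,z):
    W=cs[c].reshape(-1,3); k=(W[:,0]>x[0])&(W[:,0]<x[1])&(W[:,1]>y[0])&(W[:,1]<y[1])&(W[:,2]>z[0])&(W[:,2]<z[1]); return W[k]
for c in cs:
    print(c)
    for n,b in dict(vial=((.52,.65),(-.37,-.25),(.085,.11)),tall=((.4,.5),(-.41,-.3),(.085,.11)),bottle_shelf=((.55,.66),(0,.1),(.105,.13)),beaker=((.4,.52),(-.28,-.18),(.04,.1)),roof=((.6,1),(-.3,.2),(.14,.165)),rail=((.45,.57),(-.13,.09),(.105,.13)),door=((.38,.75),(.1,.28),(.135,.165)),shelf=((.5,.7),(-.15,.1),(.025,.045)),table=((.4,.6),(-.3,-.15),(-.02,.02))).items():
        P=sel(c,*b)
        if len(P)<3: print(n,len(P));continue
        e=cv2.fitLine(P[:,:2].astype(np.float32),cv2.DIST_HUBER,0,.01,.01).ravel() if n in("rail","door") else ""
        r=cv2.minAreaRect(P[:,:2].astype(np.float32))
        print(n,len(P),"med",np.median(P,0).round(3),"min",P.min(0).round(3),"max",P.max(0).round(3),e,np.round(r[0],3),np.round(r[1],3),round(r[2],2))
P=sel("top",(.6,1),(-.3,.2),(.14,.165))
# front edge of roof
ys=np.arange(-.14,.1,.02);E=np.array([[P[(abs(P[:,1]-y)<.01)][:,0].min(),y] for y in ys if (abs(P[:,1]-y)<.01).any()]);print(E.round(3).tolist())
W=cs["top"];print("cupboard z",W[180,200:450:50],W[205:230:5,300])
E
```

```text
top
vial 163 med [ 0.576 -0.319  0.095] min [ 0.554 -0.339  0.085] max [ 0.597 -0.298  0.104]  [ 0.575 -0.318] [0.042 0.041] 0.66
tall 94 med [ 0.445 -0.359  0.097] min [ 0.43  -0.374  0.085] max [ 0.461 -0.344  0.107]  [ 0.446 -0.359] [0.03  0.031] 89.03
bottle_shelf 95 med [0.612 0.031 0.114] min [0.593 0.012 0.105] max [0.657 0.098 0.128]  [0.621 0.056] [0.088 0.037] 64.11
beaker 76 med [ 0.462 -0.232  0.06 ] min [ 0.435 -0.253  0.041] max [ 0.483 -0.199  0.096]  [ 0.459 -0.223] [0.049 0.049] 51.02
roof 1934 med [ 0.708 -0.035  0.149] min [ 0.601 -0.169  0.14 ] max [0.748 0.116 0.163]  [ 0.675 -0.027] [0.146 0.286] 0.69
rail 145 med [ 0.526 -0.017  0.12 ] min [ 0.513 -0.103  0.107] max [0.537 0.068 0.128] [ 0.09667742  0.9953158   0.52555114 -0.01829662] [ 0.526 -0.018] [0.172 0.008] 84.39
door 421 med [0.533 0.124 0.146] min [0.429 0.1   0.135] max [0.729 0.274 0.158] [ 0.97976047 -0.20017338  0.5395362   0.12298875] [0.603 0.151] [0.327 0.142] 23.85
shelf 2406 med [ 0.617 -0.029  0.033] min [ 0.514 -0.149  0.025] max [0.7   0.099 0.045]  [ 0.608 -0.019] [0.248 0.17 ] 84.67
table
[... 1219 characters left out ...]
8 med [ 0.477 -0.238 -0.002] min [ 0.4   -0.3   -0.009] max [ 0.6  -0.15  0.02]  [ 0.5   -0.225] [0.2  0.15] 0.01
[[0.664, -0.14], [0.667, -0.12], [0.668, -0.1], [0.671, -0.08], [0.671, -0.06], [0.674, -0.04], [0.675, -0.02], [0.679, 0.0], [0.68, 0.02], [0.683, 0.04], [0.684, 0.06], [0.65, 0.08]]
cupboard z [[ 0.63299961  0.10196888  0.895871  ]
 [ 0.63267149  0.01700945  0.8896341 ]
 [ 0.6774885  -0.05327726  0.70732087]
 [ 0.67477736 -0.15584944  0.70888667]
 [ 0.67432143 -0.25818008  0.70161311]] [[ 0.74302713 -0.00409687  0.140438  ]
 [ 0.72493474 -0.00498814  0.15176196]
 [ 0.7097081  -0.00468709  0.14926314]
 [ 0.69358456 -0.00481476  0.15172622]
 [ 0.68030049 -0.00353894  0.13795169]]
```

```bash
cat >> h.py <<'E'
PSI=-0.0975
def Rz(a,flip=0):
    a=a+np.pi*flip; c,s=np.cos(a),np.sin(a); return np.array([[c,s,0],[s,-c,0],[0,0,-1.]])
def st(): 
    s=robot.state(); return round(s["clock"],2),np.round(s["eef_pos"],4),np.round(s["contact_force"],2),round(s["width"],4)
E
python3 - <<'E'
from h import *
print(robot.state()["tcp_rot"])
for f in (0,1):
    for p in [(.59,-.08,.3),(.575,-.32,.3),(.575,-.32,.05),(.7,-.05,.15)]: 
        q=robot.ik(p,Rz(PSI,f)); print(f,None if q is None else np.round(q,2))
f=min((0,1),key=lambda f:abs(robot.ik((.59,-.08,.3),Rz(PSI,f))[5])); print("flip",f)
z=.30
robot.move_ptp((.56,-.09,z),Rz(PSI,f)); print(st())
m=robot.camera_model("wrist");p,d=robot.read_camera("wrist");cv2.imwrite("pics/w1.png",p)
print(-np.array(m["R"]).T@m["t"],np.array(m["mtx"])[0])
for n,zz in [("well",.026),("shelf_rail",.118),("reagent_bottle",.026),("bolt_tip",.06),("door_push",.12),("door_hinge",.148)]:
    for r in robot.landmark_of("wrist",n)[:2]:
        v,u=r["centre"][0]*480,r["centre"][1]*640; print(n,round(r["conf"],2),round(u),round(v),pix2w("wrist",u,v,z=zz,m=m).round(4))
np.savez("w1.npz",d=d,**{k:m[k] for k in m})
robot.move_ptp((.56,-.30,z),Rz(PSI,f)); print(st())
m=robot.camera_model("wrist");p,d=robot.read_camera("wrist");cv2.imwrite("pics/w2.png",p)
for r in robot.landmark_of("wrist","salt_vial")[:5]:
    v,u=r["centre"][0]*480,r["centre"][1]*640; print(round(r["conf"],2),round(u),round(v),pix2w("wrist",u,v,z=0,m=m).round(4))
np.savez("w2.npz",d=d,**{k:m[k] for k in m})
W=cloud("wrist",d,m).reshape(-1,3);k=(abs(W[:,0]-.575)<.05)&(abs(W[:,1]+.32)<.05)&(abs(W[:,2]-.097)<.008);P=W[k]
print(len(P),cv2.minEnclosingCircle(P[:,:2].astype(np.float32)),P.mean(0),np.median(P[:,2]))
cv2.imwrite("pics/w12.png",np.hstack([cv2.resize(cv2.imread(f"pics/w{i}.png"),(400,300)) for i in(1,2)]))
cv2.imwrite("pics/wc.png",cv2.resize(np.hstack([cv2.imread("pics/w1.png")[80:400,160:480],cv2.imread("pics/w2.png")[80:400,160:480]]),(800,400)))
E
```

```text
[[ 3.38015653e-01  9.41140488e-01  7.93380120e-07]
 [ 9.41140487e-01 -3.38015653e-01  4.26558845e-05]
 [ 4.04133549e-05 -1.36716745e-05 -9.99999999e-01]]
0 [-0.21  0.2   1.63 -0.    1.31 -0.11]
0 [-0.57  0.32  1.48 -0.    1.34 -0.48]
0 [-0.57  0.58  1.65 -0.    0.91 -0.48]
0 [-0.13  0.53  1.49 -0.    1.12 -0.04]
1 None
1 [-0.57  0.32  1.48 -0.    1.34  2.67]
1 [-0.57  0.58  1.65 -0.    0.91  2.67]
1 NoneTraceback (most recent call last):
  File "<stdin>", line 6, in <module>
  File "<stdin>", line 6, in <lambda>
TypeError: 'NoneType' object is not subscriptable
```

```bash
python3 - <<'E'
from h import *
f=0
z=.30
robot.move_ptp((.56,-.09,z),Rz(PSI,f)); print(st())
m=robot.camera_model("wrist");p,d=robot.read_camera("wrist");cv2.imwrite("pics/w1.png",p)
print(-np.array(m["R"]).T@m["t"],np.array(m["mtx"])[0])
for n,zz in [("well",.026),("shelf_rail",.118),("reagent_bottle",.026),("bolt_tip",.06),("door_push",.12),("door_hinge",.148)]:
    for r in robot.landmark_of("wrist",n)[:2]:
        v,u=r["centre"][0]*480,r["centre"][1]*640; print(n,round(r["conf"],2),round(u),round(v),pix2w("wrist",u,v,z=zz,m=m).round(4))
np.savez("w1.npz",d=d,**{k:m[k] for k in m})
robot.move_ptp((.56,-.30,z),Rz(PSI,f)); print(st())
m=robot.camera_model("wrist");p,d=robot.read_camera("wrist");cv2.imwrite("pics/w2.png",p)
for r in robot.landmark_of("wrist","salt_vial")[:5]:
    v,u=r["centre"][0]*480,r["centre"][1]*640; print(round(r["conf"],2),round(u),round(v),pix2w("wrist",u,v,z=0,m=m).round(4))
np.savez("w2.npz",d=d,**{k:m[k] for k in m})
W=cloud("wrist",d,m).reshape(-1,3);k=(abs(W[:,0]-.575)<.05)&(abs(W[:,1]+.32)<.05)&(abs(W[:,2]-.097)<.008);P=W[k]
if len(P):print(len(P),cv2.minEnclosingCircle(P[:,:2].astype(np.float32)),P.mean(0),np.median(P[:,2]))
cv2.imwrite("pics/w12.png",np.hstack([cv2.resize(cv2.imread(f"pics/w{i}.png"),(400,300)) for i in(1,2)]))
E
```

```text
(3.9, array([ 0.5601, -0.0892,  0.2999]), array([ 0.6 , -0.15, -0.75]), 0.0857)
[ 0.56606008 -0.02002281  0.44274282] [371.64829954   0.         317.40399253]
well 0.79 353 182 [ 0.6009 -0.0764  0.026 ]
shelf_rail 0.94 272 137 [ 0.5262 -0.0176  0.118 ]
reagent_bottle 0.87 353 85 [0.6105 0.0325 0.026 ]
bolt_tip 0.28 354 88 [0.6072 0.0257 0.06  ]
(5.1, array([ 0.56  , -0.2989,  0.2998]), array([ 0.25, -0.4 ,  1.02]), 0.0855)
0.97 242 331 [ 0.4361 -0.4785  0.    ]
0.87 302 280 [ 0.5287 -0.4083  0.    ]
0.83 299 366 [ 0.5084 -0.5434  0.    ]
0.57 337 206 [ 0.581 -0.317  0.   ]
1670 ((0.577103853225708, -0.31879866123199463), 0.023125525563955307) [ 0.57689221 -0.31767408  0.0959165 ] 0.09603458114716461
```

View pics/w12.png

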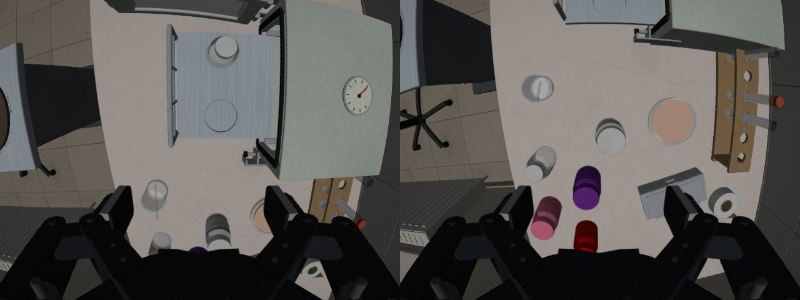

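The wrist view shows the empty well ring at about (353,184) full-res in the first picture. In the second, the white-capped vial is at about (976−640, 215). It is 46 mm wide at z=0.096, which matches the vial; the narrower-capped tall bottle and the coloured ones are separate. I'll refine the well centre by rectifying the shelf plane.

```bash
python3 - <<'E'
from h import *
a=np.load("w1.npz");m={k:a[k] for k in("mtx","R","t")};im=cv2.imread("pics/w1.png")
s=.0004;n=300
def rect(z):
    gx,gy=np.meshgrid(.602+(np.arange(n)-n/2)*s,-.077+(np.arange(n)-n/2)*s)
    C=np.stack([gx,gy,np.full_like(gx,z)],-1)@m["R"].T+m["t"]
    r=np.hypot(C[...,0],C[...,1]);th=np.arctan2(r,C[...,2]);K=m["mtx"]
    return cv2.remap(im,(K[0,0]*th*C[...,0]/r+K[0,2]).astype(np.float32),(K[1,1]*th*C[...,1]/r+K[1,2]).astype(np.float32),1)
o=[]
for z in(.034,.026):
    g=rect(z); gg=cv2.cvtColor(g,6)
    c=cv2.HoughCircles(cv2.GaussianBlur(gg,(5,5),1),cv2.HOUGH_GRADIENT_ALT if 0 else cv2.HOUGH_GRADIENT,1,10,param1=40,param2=10,minRadius=66,maxRadius=78)
    if c is not None:
        for x,y,r in c[0][:3]: print(z,.602+(x-n/2)*s,-.077+(y-n/2)*s,r*s)
        x,y,r=c[0][0];cv2.circle(g,(int(x),int(y)),int(r),(0,0,255),1)
    o.append(g)
cv2.imwrite("pics/well.png",np.hstack(o))
E
```

```text
0.034 0.6002 -0.0792 0.029439999
0.034 0.5962 -0.078 0.03096
0.034 0.5986 -0.0832 0.03096
0.026 0.6002 -0.0804 0.02816
0.026 0.601 -0.0764 0.02656
0.026 0.5962 -0.081199996 0.026539998
```

View pics/well.png

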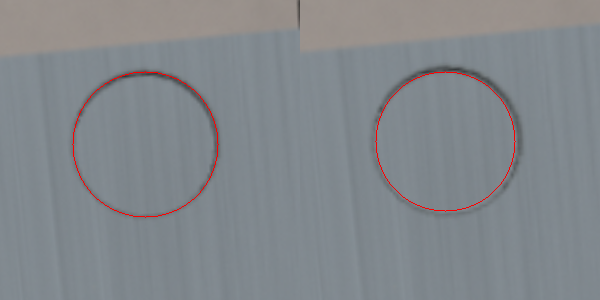

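The rim fit sits well on the ring: centre (0.6002, −0.0792), radius 29.4 mm, and the rail geometry agrees. Next I'll grasp.

```bash
python3 - <<'E'
from h import *
R=Rz(PSI); V=(.577,-.3185)
robot.move_ptp((*V,.16),R); robot.gripper_to(.075)
print(robot.servo_line((*V,.042),velocity=.12,threshold=6),st())
robot.gripper_to(.03,grip_force=30);robot.dwell(.2);print(st())
robot.servo_line((*V,.24),velocity=.2);print(st())
robot.move_ptp((.6002,-.0792,.24),R);print(st())
m=robot.camera_model("wrist");p,d=robot.read_camera("wrist");cv2.imwrite("pics/w3.png",p)
np.savez("w3.npz",d=d,**m)
s,_=robot.read_camera("side")
cv2.imwrite("pics/hold.png",np.hstack([cv2.resize(p,(400,300)),cv2.resize(s[130:330,200:467],(400,300))]))
W=cloud("wrist",d,m).reshape(-1,3)
k=(abs(W[:,0]-.6)<.06)&(abs(W[:,1]+.079)<.06)&(W[:,2]>.2)
h=np.histogram(W[k][:,2],bins=20);print(h)
E
```

```text
False (7.22, array([ 0.5779, -0.3191,  0.0431]), array([ 0.43,  0.5 , -0.44]), 0.075)
(7.78, array([ 0.5781, -0.3192,  0.0435]), array([ 0.3 , -0.04,  5.51]), 0.0493)
(8.92, array([ 0.5758, -0.3177,  0.2378]), array([-0.28, -0.1 , -1.51]), 0.0492)
(9.87, array([ 0.6002, -0.0802,  0.2397]), array([-1.05,  0.  , -0.55]), 0.0492)
(array([  270,   315,   278,   400,   454,   507,   830,  1223,  3040,
        1956,  2092,  2418, 14352,  6510,  3438,  6767,  8794,  8396,
       13382,  6270]), array([0.20000439, 0.2073859 , 0.21476741, 0.22214891, 0.22953042,
       0.23691192, 0.24429343, 0.25167493, 0.25905644, 0.26643795,
       0.27381945, 0.28120096, 0.28858246, 0.29596397, 0.30334548,
       0.31072698, 0.31810849, 0.32548999, 0.3328715 , 0.340253  ,
       0.34763451]))
```

View pics/hold.png

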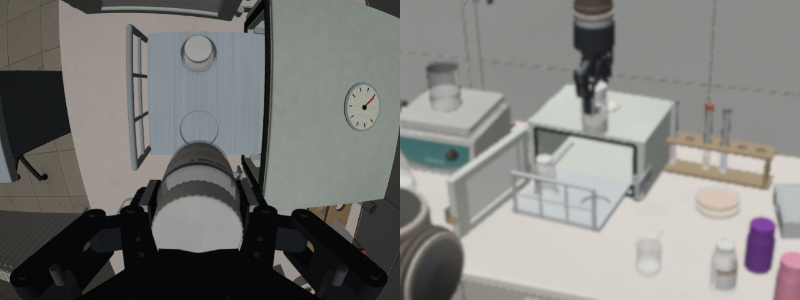

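The vial is held upright above the shelf and the other glassware is undisturbed. Next I'll lower it into the well.

```bash
python3 - <<'E'
from h import *
R=Rz(PSI); T=(.6002,-.0792)
robot.servo_line((*T,.09),velocity=.12);robot.dwell(.2);print(st())
print(robot.servo_line((*T,.0675),velocity=.03,threshold=3.5),st())
m=robot.camera_model("wrist");p,d=robot.read_camera("wrist");cv2.imwrite("pics/w4.png",cv2.resize(p[100:420,160:480],(400,400)))
robot.dwell(.1);print(st())
E
```

```text
(11.57, array([ 0.6008, -0.0793,  0.0908]), array([ 0.4 ,  0.26, -0.2 ]), 0.0496)
True (12.22, array([ 0.5999, -0.0793,  0.0694]), array([ 0.74, -0.04,  3.75]), 0.0493)
(12.37, array([ 0.6   , -0.0792,  0.0694]), array([ 0.67, -0.35,  6.08]), 0.0495)
```

View pics/w4.png

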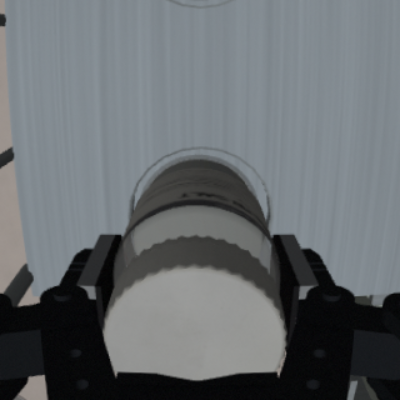

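Contact came at exactly the expected floor height, and the picture shows the vial inside the ring. Releasing, checking, then pushing the rail.

```bash
python3 - <<'E'
from h import *
R=Rz(PSI); T=(.6000,-.0792)
robot.gripper_to(.068);robot.dwell(.3);print(st())
robot.servo_line((*T,.23),velocity=.15);robot.dwell(.2)
m=robot.camera_model("top");p,d=robot.read_camera("top")
m=robot.camera_model("wrist");p,d=robot.read_camera("wrist")
W=cloud("wrist",d,m).reshape(-1,3);k=(abs(W[:,0]-.6)<.04)&(abs(W[:,1]+.08)<.04)&(abs(W[:,2]-.123)<.012);P=W[k]
if len(P):print(len(P),cv2.minEnclosingCircle(P[:,:2].astype(np.float32)),np.median(P,0),np.percentile(P[:,2],[5,50,95]))
cv2.imwrite("pics/w5.png",cv2.resize(p,(640,480)))
print(st())
E
```

```text
(12.99, array([ 0.5984, -0.0789,  0.0681]), array([ 0.71, -0.3 ,  0.3 ]), 0.0676)
3229 ((0.5989782214164734, -0.07867412269115448), 0.02306075021624565) [ 0.59923178 -0.07705942  0.12203075] [0.11989361 0.12203075 0.12325356]
(14.52, array([ 0.5996, -0.0792,  0.2292]), array([ 1.02, -0.52,  1.06]), 0.0681)
```

View pics/w5.png

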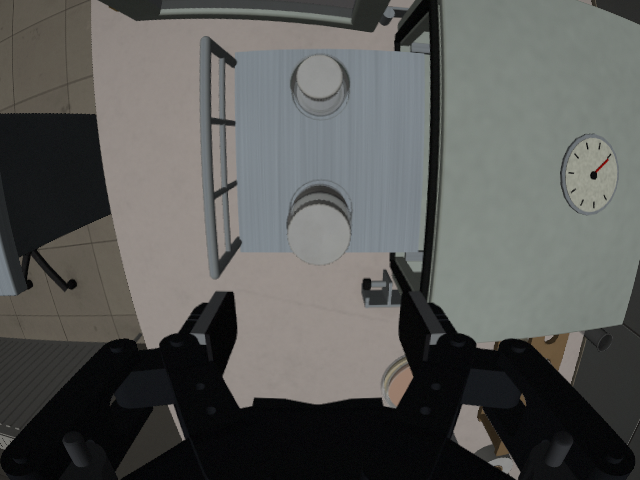

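The vial stands in the well, centre within about 1.5 mm, top at 0.122. Now the shelf.

```bash
python3 - <<'E'
from h import *
R=Rz(PSI); ex=np.array([np.cos(PSI),np.sin(PSI),0]); rail=np.array([.526,-.018,.100])
robot.gripper_to(0.0)
a=rail-.05*ex
robot.move_ptp((a[0],a[1],.23),R);robot.servo_line(a,velocity=.15);robot.dwell(.2);print(st())
print(robot.servo_line(rail,velocity=.05,threshold=3.5),st())
p0=np.array(robot.state()["eef_pos"]);p0[2]=.1
print(robot.servo_line(p0+.135*ex,velocity=.07,threshold=9),st())
print(robot.servo_line(p0+.175*ex,velocity=.025,threshold=10),st())
s=robot.state();print("travel",(np.array(s["eef_pos"])-p0)@ex)
robot.dwell(.2);print(st())
E
```

```text
(17.0, array([ 0.4772, -0.0132,  0.101 ]), array([-0.6 ,  0.31,  0.07]), -0.0002)
False (18.15, array([ 0.5261, -0.018 ,  0.1001]), array([-0.06, -0.26, -0.24]), -0.0002)
True (19.71, array([ 0.647 , -0.0297,  0.0996]), array([-1.22,  0.06,  4.03]), 0.0002)
True (20.24, array([ 0.6458, -0.0294,  0.0988]), array([-1.36, -0.52,  2.82]), 0.0003)
travel 0.1201502737833461
(20.44, array([ 0.6455, -0.0294,  0.0986]), array([-1.16,  0.03,  2.82]), 0.0001)
```

```bash
python3 - <<'E'
from h import *
m=robot.camera_model("wrist");p,d=robot.read_camera("wrist");s,ds=robot.read_camera("side")
W=cloud("side",ds).reshape(-1,3);k=(abs(W[:,0]-.62)<.1)&(abs(W[:,1]+.02)<.09)&(abs(W[:,2]-.118)<.008);P=W[k]
for r in robot.landmark_of("side","shelf_rail")[:1]+[]: 
    v,u=r["centre"][0]*480,r["centre"][1]*640; print(r["conf"],u,v,pix2w("side",u,v,z=.118))
cv2.imwrite("pics/p6.png",np.hstack([cv2.resize(p,(400,300)),cv2.resize(s[180:300,230:390],(400,300),interpolation=2)]))
E
```

```text
0.62 322.88 224.784 [ 0.68517753 -0.0327566   0.118     ]
```

View pics/p6.png

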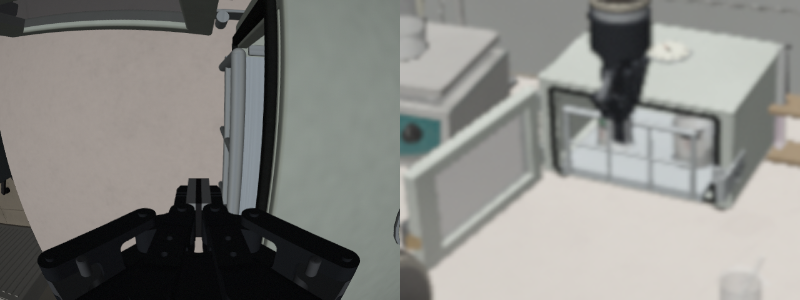

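The shelf is nearly in. The wide finger linkage, lying along the push direction, may have met the cabinet's front edge. I'll turn the tool 90° and finish the push.

```bash
python3 - <<'E'
from h import *
ex=np.array([np.cos(PSI),np.sin(PSI),0]);R=Rz(PSI+np.pi/2)
p=np.array([.6455,-.0294,.1])-.06*ex
robot.servo_line(p,velocity=.15);robot.move_ptp(p,R);robot.dwell(.2);print(st())
m=robot.camera_model("wrist");im,d=robot.read_camera("wrist");W=cloud("wrist",d,m).reshape(-1,3)
k=(abs(W[:,0]-.65)<.03)&(abs(W[:,1]+.02)<.09)&(abs(W[:,2]-.118)<.006);P=W[k];print(len(P),cv2.minAreaRect(P[:,:2].astype(np.float32)) if len(P) else "")
cv2.imwrite("pics/w7.png",im)
t=False;F=[]
a=np.array(robot.state()["eef_pos"]);a[2]=.1
print(robot.servo_line(p+.065*ex,velocity=.05,threshold=4),st())
print(robot.servo_line(p+.13*ex,velocity=.025,threshold=8),st())
robot.dwell(.2);print(st(),(np.array(robot.state()["eef_pos"])-p)@ex)
E
```

```text
(22.74, array([ 0.5859, -0.0236,  0.1   ]), array([ 0.51, -0.13,  0.17]), 0.0005)
0 
False (24.24, array([ 0.6501, -0.0298,  0.0999]), array([-0.79, -0.43, -0.18]), -0.0003)
True (25.29, array([ 0.6657, -0.0313,  0.0992]), array([ 0.66, -1.25,  0.24]), 0.0003)
(25.49, array([ 0.6645, -0.0312,  0.0983]), array([-0.58, -0.6 ,  0.04]), 0.0003) 0.07905880412579648
```

```bash
python3 - <<'E'
from h import *
ex=np.array([np.cos(PSI),np.sin(PSI),0]);ey=np.array([-ex[1],ex[0],0])
m=robot.camera_model("wrist");im,d=robot.read_camera("wrist");W=cloud("wrist",d,m)
print(-m["R"].T@m["t"],st())
for r in robot.landmark_of("wrist","shelf_rail")[:2]:
    v,u=r["centre"][0]*480,r["centre"][1]*640; print(r["conf"],u,v,pix2w("wrist",u,v,z=.118,m=m))
W=W.reshape(-1,3);W=W[np.isfinite(W[:,0])];L=np.c_[W@ex,W@ey,W[:,2]]
o=np.array([.526,-.018,0]); print("rail0 in ex",o@ex)
for y in(-.08,-.06,.03,.05):
  for z0,z1 in((.112,.124),(.14,.155),(.02,.11)):
    k=(abs(L[:,1]-(o@ey)-y)<.008)&(L[:,2]>z0)&(L[:,2]<z1)&(L[:,0]>.6);P=L[k]
    print(y,z0,len(P),np.percentile(P[:,0],[2,50,98]).round(4) if len(P) else "")
cv2.imwrite("pics/w8.png",im)
E
```

```text
[ 0.59486167 -0.02512867  0.24166671] (25.54, array([ 0.6643, -0.0312,  0.0983]), array([-0.42,  0.37,  0.43]), -0.0)
rail0 in ex 0.5252540569483558
-0.08 0.112 572 [0.6759 0.6778 0.6825]
-0.08 0.14 476 [0.6747 0.6774 0.6813]
-0.08 0.02 2636 [0.6757 0.6805 0.7245]
-0.06 0.112 300 [0.6758 0.6769 0.6806]
-0.06 0.14 0 
-0.06 0.02 1576 [0.6752 0.6863 0.7157]
0.03 0.112 0 
0.03 0.14 1362 [0.6502 0.6524 0.6765]
0.03 0.02 1882 [0.6754 0.6794 0.7186]
0.05 0.112 59 [0.6752 0.6762 0.6772]
0.05 0.14 45 [0.6784 0.6801 0.6818]
0.05 0.02 1602 [0.675 0.685 0.715]
```

View pics/w8.png

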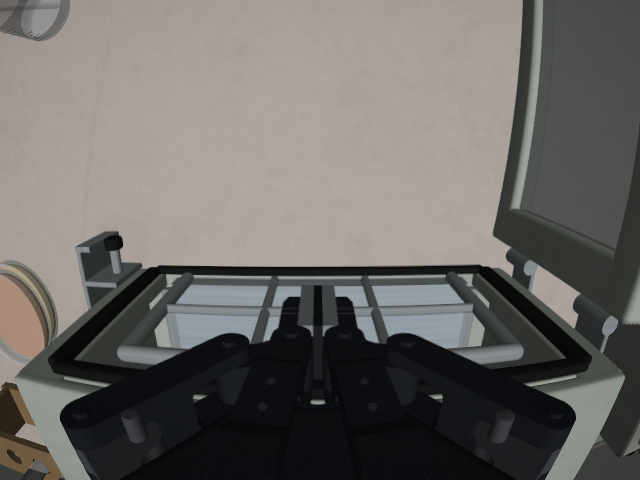

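The rail's front has travelled about 154 mm, so it is probably at the stop. I'll check with one slow press.

```bash
python3 - <<'E'
from h import *
ex=np.array([np.cos(PSI),np.sin(PSI),0])
b=np.array(robot.state()["eef_pos"]);b[2]=.1
for i in range(1,7):
    h=robot.servo_line(b+.002*i*ex,velocity=.02,threshold=15);s=robot.state();print(h,(s["eef_pos"]-b)@ex,s["contact_force"]@ex,s["contact_force"].round(1))
    if h or s["contact_force"]@ex<-10: break
robot.servo_line(b-.08*ex,velocity=.15);print(st())
E
```

```text
False 0.0016449399493806964 0.2585823738488332 [0.4 1.  0.2]
False 0.0017272566156930893 -5.650409534790435 [-5.6  0.5  2.9]
False 0.0017745208911173042 -10.09584031719522 [-10.    1.2   5.7]
(27.08, array([ 0.5864, -0.0236,  0.1007]), array([ 0.1 , -0.12,  0.28]), -0.0)
```

The rail meets a hard stop, and total travel is about 155 mm, so the shelf is home. Next I'll measure the door.

```bash
python3 - <<'E'
from h import *
ex=np.array([np.cos(PSI),np.sin(PSI),0]);ey=np.array([-ex[1],ex[0],0])
for c in("top","side"):
    W=cloud(c,np.load(c+"0.npy")).reshape(-1,3);W=W[np.isfinite(W[:,0])]
    k=(W[:,0]>.40)&(W[:,0]<.655)&(W[:,1]>.07)&(W[:,1]<.24)&(W[:,2]>.138)&(W[:,2]<.158);P=W[k]
    r=cv2.minAreaRect(P[:,:2].astype(np.float32));l=cv2.fitLine(P[:,:2].astype(np.float32),cv2.DIST_HUBER,0,.001,.001).ravel()
    print(c,len(P),r,l,"theta",np.arctan2(l[1],l[0]))
    s=(P[:,:2]-l[2:])@l[:2];n=(P[:,:2]-l[2:])@np.array([-l[1],l[0]]);print("along",np.percentile(s,[0,2,98,100]),"norm",np.percentile(n,[2,98]),"ends",l[2:]+l[:2]*s.min(),l[2:]+l[:2]*s.max())
    k=(abs(W[:,2]-.15)<.008)&(W[:,0]>.66)&(W[:,0]<.74)&(abs(W[:,1])<.25);P=W[k];print("roof y range",np.percentile(P@ey,[.5,1,99,99.5]))
    m=robot.camera_model(c);robot.read_camera(c)
    for n,z in(("door_hinge",.148),("door_push",.12),("bolt_tip",.06)):
      for r in robot.landmark_of(c,n)[:2]:
        v,u=r["centre"][0]*480,r["centre"][1]*640; print(n,round(r["conf"],2),u,v,pix2w(c,u,v,z=z))
m=robot.camera_model("wrist");im,d=robot.read_camera("wrist");cv2.imwrite("pics/w9.png",im)
for n,z in(("door_hinge",.148),("door_push",.12),("bolt_tip",.06)):
  for r in robot.landmark_of("wrist",n)[:2]:
    v,u=r["centre"][0]*480,r["centre"][1]*640; print(n,round(r["conf"],2),u,v,pix2w("wrist",u,v,z=z,m=m))
W=cloud("wrist",d,m).reshape(-1,3);W=W[np.isfinite(W[:,0])]
k=(W[:,0]>.40)&(W[:,0]<.655)&(W[:,1]>.07)&(W[:,1]<.24)&(W[:,2]>.14)&(W[:,2]<.156);P=W[k];print(len(P))
if len(P)>50:
    r=cv2.minAreaRect(P[:,:2].astype(np.float32));l=cv2.fitLine(P[:,:2].astype(np.float32),cv2.DIST_HUBER,0,.001,.001).ravel();print(r,l)
E
```

```text
top 427 ((0.5424431562423706, 0.1221914291381836), (0.018634820356965065, 0.22909770905971527), 77.39454650878906) [ 0.9753052  -0.22086132  0.54107     0.12194715] theta -0.22269751
along [-0.11324403 -0.1082619   0.11096273  0.11585707] norm [-0.00780042  0.00891007] ends [0.43062249 0.14695838] [0.65406599 0.09635881]
roof y range [-0.09474479 -0.09353327  0.16079679  0.16248098]
door_hinge 0.71 268.224 226.416 [0.67600111 0.0941534  0.148     ]
door_push 0.87 249.408 293.904 [0.46997549 0.15632284 0.12      ]
side 329 ((0.5413699150085449, 0.1200287789106369), (0.0244483333081007, 0.23147548735141754), 76.9560317993164) [ 0.97557074 -0.21968561  0.56288177  0.11124274] theta -0.2214922
along [-0.13868216 -0.13438204  0.08850362  0.09276311] norm [-0.00686139  0.01282569] ends [0.42758751 0.14170922] [0.65337875 0.09086402]
roof y range [-0.09850608 -0.09784675  0.15770102  0.15895051]
door_hinge 0.75 282.176 214.416 [0.66251321 0.09156528 0.148     ]
door_push 0.9 238.976 250.608 [0.47019837 0.14897704 0.12      ]
door_push 0.35 281.728 214.176 [0.7138672  0.11527055 0.12      ]
bolt_tip 0.45 232.832 276.384 [0.42549457 0.15316283 0.06      ]
door_hinge 0.91 572.288 464.592 [0.67048683 0.09517671 0.148     ]
4185
((0.6126542687416077, 0.10554712265729904), (0.018989568576216698, 0.08951650559902191), 78.80543518066406) [ 0.9803854  -0.19708979  0.6074919   0.10080026]
```

```bash
cat >> h.py <<'E'
ex=np.array([np.cos(PSI),np.sin(PSI),0]);ey=np.array([-ex[1],ex[0],0]);H=np.array([.669,.0935,0])
def dpose(th,gap,z=.112):
    d=-np.cos(th)*ey-np.sin(th)*ex; n=-np.cos(th)*ex+np.sin(th)*ey
    p=H+.205*d+(.0085+.011+gap)*n; p[2]=z
    return p,Rz(PSI+np.pi/2-th),n
E
python3 - <<'E'
from h import *
b=np.array(robot.state()["eef_pos"]);b[2]=.24
robot.servo_line(b,velocity=.25)
p,R,n=dpose(1.696,.03,.24);robot.move_ptp(p,R)
p,R,n=dpose(1.696,.03);robot.servo_line(p,R,velocity=.2);robot.dwell(.15);F0=np.array(robot.state()["contact_force"]);print(st())
p,R,n=dpose(1.696,.003);print(robot.servo_line(p,R,velocity=.05,threshold=5),st())
for th in np.arange(1.6,.3,-.12):
    p,R,n=dpose(th,0);h=robot.servo_line(p,R,velocity=.06,threshold=8);s=robot.state()
    print(round(th,2),h,round(s["clock"],2),"F",round((s["contact_force"]-F0)@n,2),"err mm",((s["eef_pos"]-p)*1000).round(1))
    if h: break
E
```

```text
(31.15, array([0.4816, 0.1875, 0.1138]), array([ 0.13,  0.5 , -0.16]), -0.0002)
False (31.84, array([0.4741, 0.1605, 0.112 ]), array([ 0.47, -0.51,  0.58]), 0.0003)
1.6 False 32.38 F -0.78 err mm [0.  0.1 0. ]
1.48 False 32.93 F -0.5 err mm [ 0.   0.2 -0. ]
1.36 False 33.49 F -0.31 err mm [-0.   0.2 -0. ]
1.24 False 34.05 F 0.63 err mm [-0.   0.2 -0. ]
1.12 False 34.61 F -0.54 err mm [-0.1  0.2 -0. ]
1.0 False 35.17 F -0.11 err mm [-0.1  0.2 -0. ]
0.88 False 35.73 F -0.17 err mm [-0.1  0.2 -0. ]
0.76 False 36.28 F -0.4 err mm [-0.1  0.2  0. ]
0.64 False 36.84 F 0.59 err mm [-0.1  0.2 -0. ]
0.52 False 37.4 F 0.22 err mm [-0.2  0.2 -0. ]
0.4 False 37.96 F -0.31 err mm [-0.1  0.1  0. ]
```

```bash
python3 - <<'E'
from h import *
im,d=robot.read_camera("wrist");m=robot.camera_model("wrist");cv2.imwrite("pics/w10.png",im)
W=cloud("wrist",d,m).reshape(-1,3);W=W[np.isfinite(W[:,0])]
L=np.c_[(W-H)@ex,(W-H)@ey,W[:,2]]
k=(L[:,2]>.141)&(L[:,2]<.155)&(L[:,0]<-.005)&(L[:,0]>-.16)&(L[:,1]<0)&(L[:,1]>-.25);P=L[k]
r=np.hypot(P[:,0],P[:,1]);th=np.arctan2(-P[:,0],-P[:,1]);print(len(P),np.histogram(th,bins=12),np.histogram(r,bins=8))
E
```

```text
6897 (array([   3,   17,   64,  246,  481,  870,  973, 1561, 1000,  596, 1058,
         28]), array([0.2169493 , 0.24897044, 0.28099157, 0.31301271, 0.34503384,
       0.37705498, 0.40907612, 0.44109725, 0.47311839, 0.50513952,
       0.53716066, 0.5691818 , 0.60120293])) (array([ 834, 1320, 1634, 1053,  279,   31, 1666,   80]), array([0.04375482, 0.06877419, 0.09379356, 0.11881293, 0.1438323 ,
       0.16885166, 0.19387103, 0.2188904 , 0.24390977]))
```

View pics/w10.png

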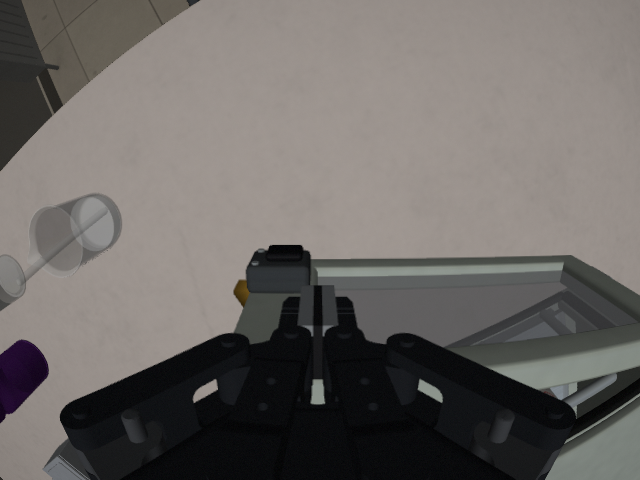

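The door follows with the fingers on its outer face; the latch case is at (280,265) and the bolt at (243,293), and nothing is in the way. Next comes the slow closing with force feel.

```bash
python3 - <<'E'
from h import *
robot.dwell(.1)
for th in (.3,.2,.16):
    p,R,n=dpose(th,0);h=robot.servo_line(p,R,velocity=.035,threshold=7);s=robot.state();print(th,h,(s["contact_force"]@n).round(2),round(s["clock"],2))
    if h: break
robot.dwell(.1);F0=np.mean([robot.state()["contact_force"] for _ in range(3)],0)
pk=0;F=0;th=.155
while th>-.08 and robot.state()["clock"]<58:
    p,R,n=dpose(th,0);h=robot.servo_line(p,R,velocity=.012,threshold=6);s=robot.state();Fp=F;F=(s["contact_force"]-F0)@n
    g=(s["eef_pos"]-p)@n*1000
    print(round(th,4),int(h),"F",round(F,2),"lag",round(g,2),round(s["clock"],2))
    pk=max(pk,F)
    if F>11.5: print("too much");break
    if pk>4 and F<pk-3: print("drop");break
    th-=.005
E
```

```text
0.3 False -0.59 38.85
0.2 False -0.67 39.59
0.16 False -0.37 39.98
0.155 0 F 0.29 lag -0.05 40.33
0.15 0 F -0.65 lag -0.1 40.58
0.145 0 F -0.36 lag -0.14 40.83
0.14 0 F 0.02 lag -0.17 41.08
0.135 0 F -0.13 lag -0.15 41.33
0.13 0 F -0.59 lag -0.14 41.58
0.125 0 F -0.35 lag -0.14 41.83
0.12 0 F -0.13 lag -0.12 42.08
0.115 0 F 0.14 lag -0.17 42.33
0.11 0 F -0.8 lag -0.13 42.58
0.105 0 F 0.02 lag -0.16 42.83
0.1 0 F 0.01 lag -0.13 43.08
0.095 0 F -0.32 lag -0.15 43.33
0.09 0 F 0.39 lag -0.11 43.58
0.085 0 F 0.21 lag -0.0 43.83
0.08 0 F 0.38 lag 0.13 44.08
0.075 0 F 0.16 lag 0.06 44.33
0.07 0 F 0.84 lag 0.01 44.58
0.065 0 F 1.05 lag 0.02 44.83
0.06 0 F 1.84 lag 0.19 45.08
0.055 0 F 5.02 lag 0.82 45.33
0.05 0 F 4.23 lag 0.88 45.58
0.045 0 F 4.98 lag 1.02 45.83
0.04 0 F 5.69 lag 1.27 46.08
0.035 0 F 6.87 lag 1.48 46.33
0.03 0 F 7.39 lag 1.68 46.58
0.025 0 F 6.73 lag 1.85 46.83
0.02 0 F 7.48 lag 2.09 47.08
0.015 0 F 7.95 lag 2.27 47.33
0.01 0 F 5.73 lag 1.54 47.58
0.005 0 F 4.78 lag 1.02 47.83
drop
```

```bash
python3 - <<'E'
from h import *
F0=np.array([0,0,0.]);pr=None
for th in (.0025,0,-.0025,-.005,-.0075,-.01,-.0125,-.015):
    p,R,n=dpose(th,0);h=robot.servo_line(p,R,velocity=.012,threshold=6);s=robot.state();F=s["contact_force"]@n
    x=(s["eef_pos"]-dpose(0,0)[0])@n*1000
    print(th,int(h),"F",round(F,2),"pos mm",round(x,2),round(s["clock"],2))
    if F>9.5: break
E
```

```text
0.0025 0 F 5.32 pos mm 1.48 48.08
0 0 F 6.79 pos mm 1.0 48.33
-0.0025 0 F 3.41 pos mm -0.41 48.58
-0.005 0 F 5.42 pos mm -0.5 48.83
-0.0075 0 F 5.99 pos mm -0.56 49.08
-0.01 0 F 7.61 pos mm -0.58 49.33
-0.0125 0 F 8.85 pos mm -0.6 49.58
-0.015 0 F 10.3 pos mm -0.6 49.83
```

The force dropped at about 48.5 s, followed by a rigid stop, so it has snapped. I'll back off and check that the door holds.

```bash
python3 - <<'E'
from h import *
p,R,n=dpose(0,.04);robot.servo_line(p,R,velocity=.08);robot.dwell(.2);print(st())
im,d=robot.read_camera("wrist");m=robot.camera_model("wrist")
W=cloud("wrist",d,m).reshape(-1,3);W=W[np.isfinite(W[:,0])];L=np.c_[(W-H)@ex,(W-H)@ey,W[:,2]]
k=(L[:,2]>.085)&(L[:,2]<.14)&(abs(L[:,0])<.05)
for y in(-.03,-.06,-.09,-.215,-.23,-.24):
    q=k&(abs(L[:,1]-y)<.006);print(y,q.sum(),np.percentile(L[q][:,0],[5,50,95]).round(4) if q.sum() else "")
s,_=robot.read_camera("side")
cv2.imwrite("pics/end.png",np.hstack([cv2.resize(im,(400,300)),cv2.resize(s[180:300,230:390],(400,300),interpolation=2)]))
E
```

```text
(50.72, array([ 0.5905, -0.1049,  0.1121]), array([1.07, 0.42, 0.61]), -0.0002)
-0.03 686 [-0.0091 -0.003  -0.0019]
-0.06 828 [-0.0093 -0.0032 -0.002 ]
-0.09 406 [-0.0039 -0.0032 -0.0023]
-0.215 0 
-0.23 0 
-0.24 0
```

View pics/end.png

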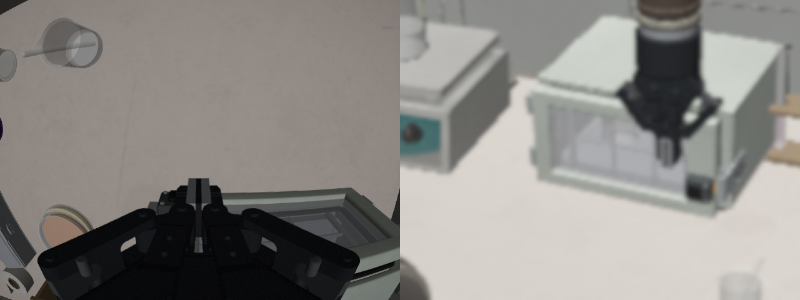

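```bash
python3 - <<'E'
from h import *
p,R,n=dpose(0,.012);robot.servo_line(p,R,velocity=.06);robot.dwell(.1)
p,R,n=dpose(0,-.004);h=robot.servo_line(p,R,velocity=.012,threshold=3);s=robot.state()
print(h,"contact mm",(s["eef_pos"]-dpose(0,0)[0])@n*1000,s["contact_force"]@n,s["clock"])
p,R,n=dpose(0,.06);robot.servo_line(p,R,velocity=.12);p[2]=.25;robot.servo_line(p,R,velocity=.2);robot.dwell(.1)
im,d=robot.read_camera("wrist");m=robot.camera_model("wrist")
W=cloud("wrist",d,m).reshape(-1,3);W=W[np.isfinite(W[:,0])];L=np.c_[(W-H)@ex,(W-H)@ey,W[:,2]]
k=(L[:,2]>.144)&(L[:,2]<.153)&(abs(L[:,0])<.03)
for y in(-.05,-.1,-.2,-.23):
    q=k&(abs(L[:,1]-y)<.006);print(y,q.sum(),np.percentile(L[q][:,0],[2]).round(4) if q.sum() else "")
print(st());robot.close_job()
E
```

```text
True contact mm 0.8088857913562533 0.06932074406693153 52.5
-0.05 336 [-0.0088]
-0.1 270 [-0.0094]
-0.2 0 
-0.23 0 
(54.13, array([ 0.5687, -0.1024,  0.2478]), array([-0.23, -0.13,  0.37]), -0.0002)
the job is handed in; nothing more can be done
```

The salt vial is in the right-hand well, the shelf is home and the door is shut. I handed the job in at about 54 s of the 66 s allowed; it reports no verdict.

- **Vial:** I took it to be the wide-capped bottle with grey contents and left the narrower-capped tall bottle and the coloured look-alikes alone. After release, its cap centre was about 1.3 mm from the measured well centre. Its top was at 0.122 m, the height expected with it standing on the well floor. I did not check it again once the shelf was in.
- **Shelf:** The first push stopped about 2 cm short, probably because the wide finger linkage met the cabinet's front edge. I turned the gripper 90° and pushed again until the rail hit a hard stop, at about 155 mm of total travel.
- **Door:** The force at the push point rose to about 8 N, then fell. It dropped again, together with a jump of about 1.4 mm in position, just before a rigid stop. I took the second drop as the latch snapping in. The highest force I read was 10.3 N.
- **Hold check:** After backing off, a light re-touch met the door 1.4 mm from where it had stopped, so it had not sprung back open. The depth readings near the hinge agreed with a shut door. The points near the free edge gave no readings, and I never saw the latch bolt itself, so the latching rests on the force and touch evidence.

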